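Hold the middle box's lid open

TASK

Of the three look-alike pine boxes on the changing shelf, lift the lid of the middle-sized one (the middle width, wherever it stands) by its pull bar and hold it 60 degrees open, give or take five degrees, so that I can take a tin out with my free hand. The lid falls shut by itself, so finish while still holding it there, quite still. Keep the other two boxes shut and leave the jar, the nasal bulb and the wooden block where they are.

Things in the scene. Friction and masses are not known exactly. Their poses are not given: they have to be found in the camera images.
- box_small: the small of three look-alike pine boxes, fixed to the shelf: 130 mm deep (its x), 90 mm wide (its y), 90 mm high, walls 7 mm, with a 9 mm pine lid of the same outline on top (closed lid's top at 99 mm). Origin at the centre of its underside; its front faces its own -x, the lid's hinge runs along the top of its back (+x) wall.
- box_mid: the middle-sized of three look-alike pine boxes, fixed to the shelf: 130 mm deep (its x), 120 mm wide (its y), 90 mm high, walls 7 mm, with a 9 mm pine lid of the same outline on top (closed lid's top at 99 mm). Origin at the centre of its underside; its front faces its own -x, the lid's hinge runs along the top of its back (+x) wall.
- box_large: the large of three look-alike pine boxes, fixed to the shelf: 130 mm deep (its x), 150 mm wide (its y), 90 mm high, walls 7 mm, with a 9 mm pine lid of the same outline on top (closed lid's top at 99 mm). Origin at the centre of its underside; its front faces its own -x, the lid's hinge runs along the top of its back (+x) wall.
- small_bar (a point): middle of the small lid's pull bar, 185 mm from the hinge. The pull is a U of 12 mm round aluminium rod in the lid's plane; its cross bar runs along the box's y, 60 mm clear between its legs, 55 mm beyond the lid's front edge. Lid closed: it overhangs in front of the box, 94.5 mm above the shelf, 49 mm clear of the box, free to be pinched from above with one finger before and one behind it.
- small_hinge (a point): middle of the small lid's hinge line, at the top of the box's back wall, 90 mm above the shelf (65 mm behind the box's centre); the bar swings about it in a vertical circle of 185 mm radius.
- mid_bar (a point): middle of the mid lid's pull bar, 185 mm from the hinge. The pull is a U of 12 mm round aluminium rod in the lid's plane; its cross bar runs along the box's y, 60 mm clear between its legs, 55 mm beyond the lid's front edge. Lid closed: it overhangs in front of the box, 94.5 mm above the shelf, 49 mm clear of the box, free to be pinched from above with one finger before and one behind it.
- mid_hinge (a point): middle of the mid lid's hinge line, at the top of the box's back wall, 90 mm above the shelf (65 mm behind the box's centre); the bar swings about it in a vertical circle of 185 mm radius.
- large_bar (a point): middle of the large lid's pull bar, 185 mm from the hinge. The pull is a U of 12 mm round aluminium rod in the lid's plane; its cross bar runs along the box's y, 60 mm clear between its legs, 55 mm beyond the lid's front edge. Lid closed: it overhangs in front of the box, 94.5 mm above the shelf, 49 mm clear of the box, free to be pinched from above with one finger before and one behind it.
- large_hinge (a point): middle of the large lid's hinge line, at the top of the box's back wall, 90 mm above the shelf (65 mm behind the box's centre); the bar swings about it in a vertical circle of 185 mm radius.
- lid_small (a joint): opening angle of the small box's lid in rad: 0 closed (lid level), growing as the bar goes up and back, stop at 1.75 (60 degrees = 1.047). Lid about 120 g (varies by 30 per cent); its weight and a light hinge spring (0.06 N m closed, 0.12 N m at 60 degrees) shut it when let go; lifting at the bar takes 1 to 2 N.
- lid_mid (a joint): opening angle of the mid box's lid in rad: 0 closed (lid level), growing as the bar goes up and back, stop at 1.75 (60 degrees = 1.047). Lid about 140 g (varies by 30 per cent); its weight and a light hinge spring (0.06 N m closed, 0.12 N m at 60 degrees) shut it when let go; lifting at the bar takes 1 to 2 N.
- lid_large (a joint): opening angle of the large box's lid in rad: 0 closed (lid level), growing as the bar goes up and back, stop at 1.75 (60 degrees = 1.047). Lid about 160 g (varies by 30 per cent); its weight and a light hinge spring (0.06 N m closed, 0.12 N m at 60 degrees) shut it when let go; lifting at the bar takes 1 to 2 N.
- jar: closed white ceramic jar with a knobbed lid in one piece, 80 mm across, 116 mm high, loose, standing to one side of the boxes; origin at the centre of its underside.
- bulb: clear silicone nasal bulb standing on its flat base, nozzle up, 58 mm across, 82 mm high, loose, to the other side of the boxes; origin at the centre of its underside.
- block: loose wooden block 70 x 40 mm and 30 mm high, lying in front of the boxes, towards the robot; origin at the centre of its underside.
Mind the look-alikes: they are no part of the job. What is shaped like the bulb but red is not meant.

How it is judged (in metres and radians):
On the way:
1. the middle-sized box's lid is lifted off its box by the gripper (15 to 50 degrees open) (value of joint lid_mid between 0.26 and 0.87 rad and contact force between the fingers and box_mid above 0.3 N), for 0.05 s.
At the end, for the whole second after the job is handed in: the middle-sized box's lid is held still by the gripper's fingers at 60 degrees, within 6 degrees (0.942 to 1.152 rad, slower than 0.05 rad/s), nothing else propping it; the other two lids are shut (under 0.05 rad); jar, bulb and block stand within 30 mm of where they were and are not tipped (value of joint lid_mid between 0.942 and 1.152 rad and velocity of joint lid_mid between -0.05 and 0.05 rad/s and contact force between the fingers and box_mid above 0.3 N and value of joint each of lid_small, lid_large below 0.05 rad and distance of each of jar, bulb, block from where it was at the start of the episode below 0.03 m and angle between each of jar, bulb, block's own z axis and vertical below 0.3 rad and contact force between box_mid and jar below 0.1 N and contact force between box_mid and bulb below 0.1 N and contact force between box_mid and block below 0.1 N); the arm keeps its last pose, push and grip.
It fails at once if the small box's lid is opened (over 0.15 rad) (value of joint lid_small above 0.15 rad).
It fails at once if the large box's lid is opened (over 0.15 rad) (value of joint lid_large above 0.15 rad).
It fails at once if the jar is moved by more than 40 mm (distance of jar from where it was at the start of the episode above 0.04 m).
It fails at once if the bulb is moved by more than 40 mm (distance of bulb from where it was at the start of the episode above 0.04 m).
It fails at once if the block is moved by more than 40 mm (distance of block from where it was at the start of the episode above 0.04 m).
It also fails if it takes over 35 s, if anything falls off the work surface, if the arm or the gripper's body presses on something with over 40 N, if the wrist force passes 120 N, or if a joint passes its speed limit or range.

ROBOT

A 6-joint arm with a two-finger parallel gripper is mounted at the origin on the work surface. World frame = base frame: x ahead of the robot, y to its left, z up, the work surface at z = 0. Lengths are in m, angles in degrees, forces in N, time in s.
With the tool pointing down it reaches from about 0.3 to 0.85 m from the base axis. Payload 5.4 kg.
Tool frame: the origin (TCP) lies on the centre line of the jaws, within the pads' length; the fingertips stand 17 mm ahead of it and the grasp point (between the pads) lies 2 mm behind it (bot.tip_extent is the distance from the TCP to the fingertips, in m); x points along the fingers, y is the direction in which the jaws open and shut, and the axes are right-handed (so a half turn about x gives the same grasp; the last joint's range is limited). The gripper opens to 85 mm and grips with 20 to 120 N. Pads are 22 mm wide; open, the fingers measure 114 mm over their backs; the gripper's body (76 mm by 85 mm) begins 54 mm behind the grasp point. The pads swing forward as they close: fully open they stand 13 mm farther back than shut.
Start: joints at [63.077, 9.076, 91.501, -0, 79.423, -12.038], TCP at [0.148, 0.556, 0.248] pointing down, gripper open.
Joint ranges: [-166.64, 166.64], [-54.1, 131.32], [10.49, 154.53], [-73.88, 253.88], [9.74, 151.15], [-171.62, 171.62]. Speed limits (degrees/s): [147.25, 147.25, 180, 180, 180, 180].

INTERFACE

Orientations are given as [roll, pitch, yaw] about the fixed x, y, z axes, in that order (R = Rz(yaw) Ry(pitch) Rx(roll)).
In Python, from station import bot gives the robot as it stands.
- The arm moves only by the tool drive_tool, never from a script. Its argument "targets" is a list of rows, each an object with "travel": the shift along the tool's x, y, z in mm, a list of three; "angular": the turn, a rotation vector about the tool's x, y, z in degrees, a list of three; "claw": the opening in per cent of the stroke, from 0 (shut) to 100 (fully open). In form: [{"travel": [tx, ty, tz], "angular": [wx, wy, wz], "claw": claw}, ...]. A call has 1 to 20 rows; each row is the pose to reach, as a shift and turn from the pose measured when the call began, along the tool's axes at that moment; what a row does not reach only later rows make up. A row lasts 1/10 s, in which the tool goes at most 50 mm and 8.59 degrees, less where a joint would pass 70% of its speed; a pose out of reach is approached as far as the arm can. A call with a gripper value outside its range is refused whole. The fingers move at their own pace and stop on an object; "squeeze" is the grip in N (left out, the last holds). Time passes only in rows, so rows that repeat a pose let the fingers close. It gives the time, the measured TCP pose, the force and the opening at its end, in the units of the state.
- bot.get_state(): the state, without advancing time (a new reading comes with each control period).
- bot.read_camera(name): name is "side" or "top" or "wrist"; returns a dict with "pixels" (480x640x3 uint8, blue, green, red), "depth" (480x640 float32, m along the optical axis (not along the pixel's ray), 0 where there is no reading), "fx", "fy", "cx", "cy" (pixels), "k1" (the pictures are not rectified: a ray, as slopes to the right and down, at radius r is drawn at 1 + k1 r^2 times it, then the intrinsics apply), "R" (3x3) and "t" (3): a world point X has camera coordinates R X + t. Camera axes: x right, y down, z forward; pixel columns grow to the right and rows downward; lengths in m; the calibration is good to about 2 mm. A picture is of the moment at which its call begins.
- bot.finish_job(): hands the job in, once; it reports no verdict.
The state is a dict: "clock": time; "joint_positions": joint angles; "joint_vel": joint speeds; "joint_torque": joint torques, N m; "eef_pos": TCP position; "orientation": TCP orientation; "wrist_force": force on the tool from outside, world axes, zero at the start; "ft_torque": the same for the moment, N m; "width": finger opening in m.
Only numpy, scipy, OpenCV 4.12 (cv2) and the standard library are available. Lean on these libraries where they do the work, as an engineer would, in place of code of your own. Each camera call takes 0.05 s, during which the arm holds its last target.

## Working session

There is one attempt and no reset: what is moved stays moved. The work goes in short steps, Python scripts to look and compute and a tool call to move; the robot and the scene stay as the last step left them, time stands still between calls to the robot, and variables do not carry over. Pictures are saved under pics/ and viewed, and the job is handed in when it is done.

Besides the shell and the picture viewer there is one more tool, called after ">>>" as a command line: name --argument value ..., lists and objects as JSON in quotes. drive_tool: Moves the arm, as the interface text tells. Its arguments: {"type":"object","properties":{"targets":{"type":"array"},"squeeze":{"type":"number"}},"required":["targets"]}

```bash
mkdir -p pics; ls; python3 - <<'E'
from station import bot
import cv2,json,numpy as np
s=bot.get_state();print(s)
for n in("top","side"):
    c=bot.read_camera(n);cv2.imwrite(f"pics/{n}0.png",c["pixels"]);np.savez(f"{n}0.npz",**c)
    print(n,c["fx"],c["cx"],c["cy"],c["k1"],c["R"],c["t"],(c["depth"]>0).mean())
E
```

```text
pics
{'clock': 0.0, 'joint_positions': array([ 6.30759244e+01,  9.11438671e+00,  9.15741908e+01,  9.10412689e-04,
        7.94241238e+01, -1.20381192e+01]), 'joint_vel': array([-0.02676471,  0.04547155, -0.036511  ,  0.0684687 , -0.04647078,
        0.00846293]), 'joint_torque': array([ 7.71237274e-05, -3.95997012e+01, -3.31433201e+01, -2.02797610e-04,
        8.10196681e-03, -3.04315506e-05]), 'eef_pos': array([0.14746153, 0.55516137, 0.24728222]), 'orientation': array([-102.4929209 ,   89.88729519, -117.37904532]), 'wrist_force': array([ 1.18711391, -0.10935871, -0.27043361]), 'ft_torque': array([-0.06583759, -0.00523214,  0.0086516 ]), 'width': 0.08564285544601778}
top 545.5720257603442 321.82324236145683 231.97545537345331 -0.1659122020592844 [[ 0.00696805 -0.99995781 -0.00598514]
 [-0.9954313  -0.00636629 -0.09526798]
 [ 0.09522586  0.00662163 -0.99543367]] [-0.0062662   0.54553288  1.33072969] 0.995810546875
side 470.65306875605626 309.3743905657178 240.83163782997772 -0.07981887065583129 [[ 0.95736749 -0.28878044 -0.00730428]
 [-0.1681366  -0.5364905  -0.82698732]
 [ 0.23489909  0.79295889 -0.56217312]] [-0.54104817  0.17926863  1.09655084] 0.9960611979166667
```

View pics/top0.png

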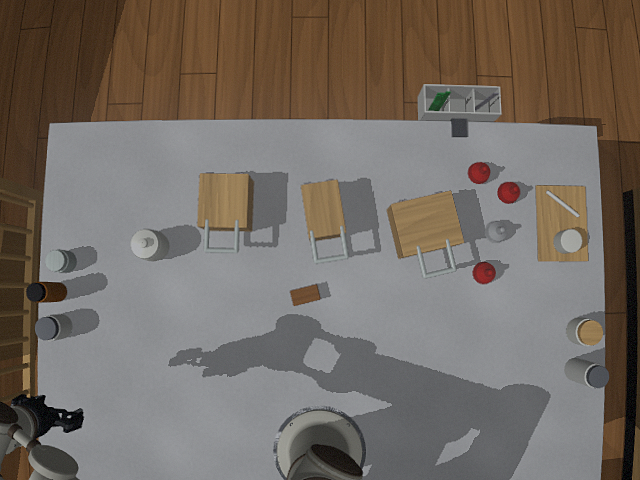

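View pics/side0.png

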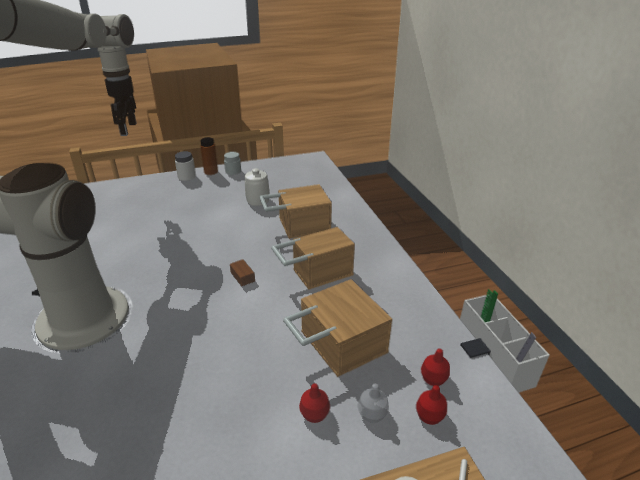

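The top view shows three boxes: left at (225,202), centre at (323,210) and right at (425,225). They look about 54, 38 and 70 px wide. The jar is at (148,244), the clear bulb at (498,231) and the block at (305,294). I'll measure the lids next.

```bash
cat > h.py <<'E'
import numpy as np,cv2
def load(n):
    return dict(np.load(n,allow_pickle=True))
def rays(c,uv):
    K=np.array([[c["fx"],0,c["cx"]],[0,c["fy"],c["cy"]],[0,0,1]],float)
    uv=np.asarray(uv,float).reshape(-1,1,2)
    # model: drawn = ray*(1+k1 r^2): OpenCV k1
    p=cv2.undistortPointsIter(uv,K,np.array([float(c["k1"]),0,0,0]),None,None,(3,50,1e-10)).reshape(-1,2)
    d=np.c_[p,np.ones(len(p))]@c["R"]
    o=-c["R"].T@c["t"]
    return o,d
def plane(c,uv,z):
    o,d=rays(c,uv); s=(z-o[2])/d[:,2]; return o+d*s[:,None]
def proj(c,X):
    K=np.array([[c["fx"],0,c["cx"]],[0,c["fy"],c["cy"]],[0,0,1]],float)
    return cv2.projectPoints(np.asarray(X,float).reshape(-1,1,3),cv2.Rodrigues(np.asarray(c["R"]))[0],np.asarray(c["t"],float),K,np.array([float(c["k1"]),0,0,0]))[0].reshape(-1,2)
def depthz(c):
    v,u=np.mgrid[0:480,0:640]; uv=np.c_[u.ravel(),v.ravel()].astype(float)
    o,d=rays(c,uv); return (o+d*c["depth"].reshape(-1,1)).reshape(480,640,3)
E
python3 - <<'E'
from h import *
c=load("top0.npz"); P=depthz(c); img=c["pixels"]
hsv=cv2.cvtColor(img,cv2.COLOR_BGR2HSV)
print("z table",np.median(P[280:300,100:200,2]))
for nm,(u,v) in dict(left=(225,202),centre=(323,210),right=(425,225)).items():
    m=((P[...,2]>0.088)&(P[...,2]<0.112)&(hsv[...,1]>60)&(hsv[...,2]>60)).astype(np.uint8)
    m[:165]=0;m[270:]=0
    n,l,st,ce=cv2.connectedComponentsWithStats(m)
    k=l[v,u]; cn=max(cv2.findContours((l==k).astype(np.uint8),cv2.RETR_EXTERNAL,cv2.CHAIN_APPROX_NONE)[0],key=cv2.contourArea)
    X=plane(c,cn.reshape(-1,2).astype(float),0.099)[:,:2]
    r=cv2.minAreaRect((X*1000).astype(np.float32)); print(nm,st[k],"rect",r,"px",plane(c,[[u,v]],.099), "z med",np.median(P[...,2][l==k]))
    # metal bar
    m2=((P[...,2]>0.07)&(P[...,2]<0.12)&(hsv[...,1]<60)).astype(np.uint8)
    m2[:, :u-45]=0;m2[:,u+45:]=0;m2[:170]=0;m2[290:]=0
    n,l,st,ce=cv2.connectedComponentsWithStats(m2)
    for k in range(1,n):
        if st[k,4]>60:
            vv,uu=np.where(l==k);X=plane(c,np.c_[uu,vv].astype(float),0.0945)
            print("  bar comp",st[k],cv2.minAreaRect((X[:,:2]*1000).astype(np.float32)))
for nm,(x0,x1,y0,y1) in dict(left=(180,300,150,270),).items():
    cv2.imwrite("pics/crop_left.png",cv2.resize(img[y0:y1,x0:x1],None,fx=5,fy=5,interpolation=cv2.INTER_CUBIC))
E
```

```text
z table -0.0005163451301963828
left [ 197  173   53   55 2630] rect ((613.4111938476562, 233.0191650390625), (121.47098541259766, 130.832763671875), 89.2867202758789) px [[0.60881332 0.22796222 0.099     ]] z med 0.09775248709340667
  bar comp [203 219  37  34 440] ((528.40478515625, 235.74642944335938), (85.5687484741211, 77.98057556152344), 88.44115447998047)
centre [ 301  180   45   59 1958] rect ((594.712890625, -5.205818176269531), (128.71356201171875, 88.91835021972656), 9.394320487976074) px [[ 0.59074575 -0.00552235  0.099     ]] z med 0.09817933782185573
  bar comp [310 225  39  38 444] ((510.7908935546875, -18.531356811523438), (78.99217987060547, 83.88638305664062), 9.575437545776367)
right [ 391  191   73   66 3317] rect ((561.328857421875, -251.61639404296875), (128.76321411132812, 151.49078369140625), 13.243263244628906) px [[ 0.55672933 -0.24720589  0.099     ]] z med 0.0983024869892204
  bar comp [417 239  40  40 438] ((477.60198974609375, -273.21990966796875), (78.69348907470703, 83.25300598144531), 13.6278076171875)
```

```bash
python3 - <<'E'
from h import *
c=load("top0.npz");img=c["pixels"]
cv2.imwrite("pics/crop3.png",cv2.resize(img[150:310,120:520],None,fx=2,fy=2,interpolation=cv2.INTER_CUBIC))
E
```

```text
(no output)
```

View pics/crop_left.png

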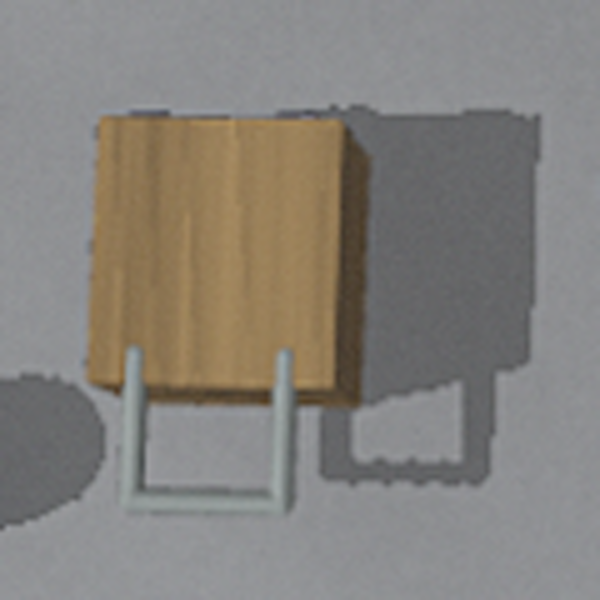

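Measured lid widths are left 121 mm, centre 89 mm and right 151 mm, all about 130 mm deep with tops at 98 mm. So box_small is the centre box (323,210), box_large is the right (425,225), and box_mid is the **left** one (225,202). The enlarged crop confirms it: a nearly square 121×131 mm lid with its pull bar at about (222,250). The bar sits at about (0.494, 0.236), and both the bar blob and lid centre − 120 mm agree on that. I'll cross-check with the side view and plan the approach.

```bash
cat >> h.py <<'E'
from scipy.spatial.transform import Rotation as Ro
YAW=np.radians(-1.2)
def tool(s): return Ro.from_euler('xyz',s["orientation"],degrees=True).as_matrix(), np.asarray(s["eef_pos"])
def rel(s,p,jaw_yaw_deg,tilt=0):
    # desired: tool x down, y along jaw yaw
    R,t=tool(s); best=[]
    for k in(0,180):
        a=np.radians(jaw_yaw_deg+k); y=np.array([np.cos(a),np.sin(a),0]); x=np.array([0,0,-1.]); z=np.cross(x,y)
        D=np.c_[x,y,z]; w=Ro.from_matrix(R.T@D).as_rotvec(degrees=True); best.append((np.linalg.norm(w),w))
    return R.T@(np.asarray(p)-t)*1000, [b[1] for b in best]
E
python3 - <<'E'
from h import *
from station import bot
s=bot.get_state(); R,t=tool(s); print("R",R.round(3).tolist(),t)
tr,w=rel(s,[0.494,0.2357,0.20],-1.2); print(tr.round(1),[x.round(1) for x in w],s["joint_positions"].round(1))
c=load("side0.npz"); 
b=np.array([.494,.2357,.0945]); h=np.array([.679,.2318,.09])
print(proj(c,[b,b+[0,.036,0],b-[0,.036,0],h+[0,.06,0.009],h-[0,.06,-.009]]).round(1))
im=c["pixels"].copy()
for q in proj(c,[b,b+[0,.036,0],b-[0,.036,0],h+[0,.06,0.009],h-[0,.06,-.009]]): cv2.circle(im,tuple(np.round(q).astype(int)),1,(0,0,255),-1)
cv2.imwrite("pics/side_ov.png",cv2.resize(im[150:260,220:370],None,fx=5,fy=5,interpolation=cv2.INTER_NEAREST))
ct=load("top0.npz");P=depthz(ct)
for n,(u,v) in dict(jar=(148,244),bulb=(498,231),block=(305,294)).items(): print(n,P[v,u].round(3))
E
```

```text
R [[-0.001, 0.257, 0.966], [-0.002, 0.966, -0.257], [-1.0, -0.002, -0.0]] [0.14748928 0.55522536 0.24739374]
[  47.6 -219.7  417. ] [array([76.3,  0. ,  0.1]), array([-1.037e+02, -1.000e-01,  0.000e+00])] [ 63.1   9.1  91.6   0.   79.4 -12. ]
[[261.6 203. ]
 [259.  197.2]
 [264.3 209.1]
 [317.3 183.9]
 [330.  202.5]]
jar [0.507 0.412 0.103]
bulb [ 0.547 -0.435  0.065]
block [0.392 0.038 0.028]
```

View pics/side_ov.png

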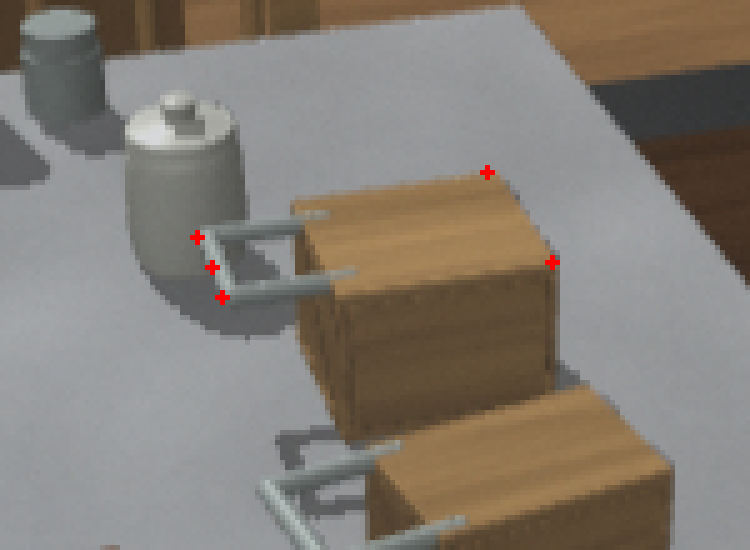

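The side view agrees to about 2 mm: the projected bar lies on the real bar, with the jar behind it. Next I'll hover above the bar.

>>> drive_tool --targets '[{"travel": [12, -55, 104], "angular": [19, 0, 0], "claw": 100}, {"travel": [12, -55, 104], "angular": [19, 0, 0], "claw": 100}, {"travel": [24, -110, 208], "angular": [38, 0, 0], "claw": 100}, {"travel": [24, -110, 208], "angular": [38, 0, 0], "claw": 100}, {"travel": [36, -165, 312], "angular": [57, 0, 0], "claw": 100}, {"travel": [36, -165, 312], "angular": [57, 0, 0], "claw": 100}, {"travel": [48, -220, 417], "angular": [76.3, 0, 0], "claw": 100}, {"travel": [48, -220, 417], "angular": [76.3, 0, 0], "claw": 100}, {"travel": [48, -220, 417], "angular": [76.3, 0, 0], "claw": 100}, {"travel": [48, -220, 417], "angular": [76.3, 0, 0], "claw": 100}, {"travel": [48, -220, 417], "angular": [76.3, 0, 0], "claw": 100}, {"travel": [48, -220, 417], "angular": [76.3, 0, 0], "claw": 100}, {"travel": [48, -220, 417], "angular": [76.3, 0, 0], "claw": 100}, {"travel": [48, -220, 417], "angular": [76.3, 0, 0], "claw": 100}]' --squeeze 30

```text
clock: 1.5
eef_pos: [0.4931, 0.2364, 0.1997]
orientation: [-31.5, 89.9, -122.6]
wrist_force: [0.2, 0.1, 0.2]
width: 0.0856
```

```bash
python3 - <<'E'
from h import *
from station import bot
s=bot.get_state(); R,t=tool(s); print(R.round(3).tolist(),t,s["joint_positions"].round(1),s["wrist_force"])
c=bot.read_camera("wrist");cv2.imwrite("pics/wrist1.png",c["pixels"]);np.savez("wrist1.npz",**c)
b=np.array([.494,.2357,.0945])
print(proj(c,[b,b+[0,.036,0],b-[0,.036,0],t+[0,0,-.017]]))
E
```

```text
[[-0.001, 1.0, -0.019], [-0.001, -0.019, -1.0], [-1.0, -0.001, 0.001]] [0.49309298 0.23642644 0.19968255] [13.   7.4 99.  -0.1 73.7 14.1] [0.16868163 0.08954392 0.21154702]
[[326.07353332 244.06253175]
 [324.94338598 185.23870439]
 [327.11611259 298.31724942]
 [323.82166692 306.30309677]]
```

View pics/wrist1.png

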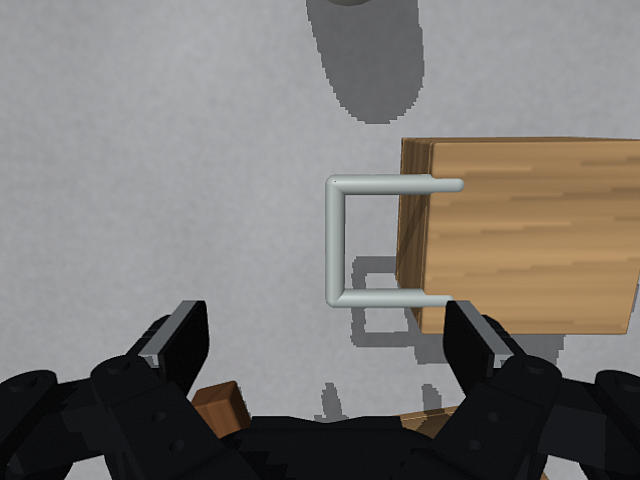

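The wrist view shows the bar upright at column 335, rows 178–305. That is about 9 px (6 mm) further in +x than I predicted. I'll measure it with rays.

```bash
python3 - <<'E'
from h import *
c=load("wrist1.npz");img=c["pixels"]
hsv=cv2.cvtColor(img,cv2.COLOR_BGR2HSV)
P=depthz(c); m=((P[...,2]>.08)&(P[...,2]<.115)&(hsv[...,1]<60)).astype(np.uint8); m[:160]=0;m[312:]=0;m[:,:310]=0;m[:,400:]=0
for v in (200,220,240,260,280):
    u=np.where(m[v])[0]; print(v,u.min(),u.max(),plane(c,[[(u.min()+u.max())/2,v]],.0945)[0].round(4),P[v,int(u.mean())].round(4))
col=np.where(m[:,330:342].sum(1)>6)[0]; print(col.min(),col.max(),plane(c,[[335,col.min()],[335,col.max()]],.0945).round(4))
w=((P[...,2]>.09)&(P[...,2]<.112)&(hsv[...,1]>60))
for v in (160,240,280,320):
    u=np.where(w[v,380:])[0]+380; print("lid",v,u.min(),plane(c,[[u.min(),v]],.099)[0].round(4))
# side: bar triangulation
E
```

```text
200 325 344 [0.4995 0.2628 0.0945] [0.4991 0.2641 0.1012]
220 325 344 [0.4993 0.2507 0.0945] [0.4989 0.2522 0.101 ]
240 325 344 [0.4992 0.2382 0.0945] [0.4988 0.24   0.1009]
260 325 344 [0.499  0.2253 0.0945] [0.4986 0.2273 0.1002]
280 326 344 [0.4992 0.2121 0.0945] [0.4984 0.2149 0.1016]
175 307 [[0.5    0.2776 0.0945]
 [0.4989 0.1936 0.0945]]
lid 160 429 [0.553  0.2855 0.099 ]
lid 240 424 [0.5525 0.2385 0.099 ]
lid 280 422 [0.5525 0.2129 0.099 ]
lid 320 419 [0.5519 0.1858 0.099 ]
```

In the arm-mounted view the bar is at x≈0.499, y≈0.236, and the lid's front edge at 0.5525 implies a bar at 0.4975. I'll use x = 0.498 and a hinge at about 0.683. The fully open rear finger (57 mm) would land on the lid edge 55 mm behind the bar, so I'll half-close first, then descend.

>>> drive_tool --targets '[{"travel": [0, 5, 1], "angular": [0, 0, 0], "claw": 50}, {"travel": [0, 5, 1], "angular": [0, 0, 0], "claw": 50}, {"travel": [10, 5, 1], "angular": [0, 0, 0], "claw": 50}, {"travel": [30, 5, 1], "angular": [0, 0, 0], "claw": 50}, {"travel": [50, 5, 1], "angular": [0, 0, 0], "claw": 50}, {"travel": [65, 5, 1], "angular": [0, 0, 0], "claw": 50}, {"travel": [65, 5, 1], "angular": [0, 0, 0], "claw": 50}, {"travel": [65, 5, 1], "angular": [0, 0, 0], "claw": 50}]' --squeeze 25

```text
clock: 2.35
eef_pos: [0.4981, 0.2352, 0.1347]
orientation: [-34.5, 89.9, -125.6]
wrist_force: [-0.2, 0.6, 0.8]
width: 0.0426
```

```bash
python3 - <<'E'
from h import *
from station import bot
s=bot.get_state(); R,t=tool(s); print(R.round(3).tolist(),t,s["width"])
c=bot.read_camera("wrist");cv2.imwrite("pics/wrist2.png",c["pixels"])
c=bot.read_camera("side");cv2.imwrite("pics/side2.png",cv2.resize(c["pixels"][120:270,180:380],None,fx=4,fy=4))
E
```

```text
[[-0.001, 1.0, -0.019], [-0.001, -0.019, -1.0], [-1.0, -0.001, 0.002]] [0.49813498 0.23517338 0.13468328] 0.04256124533913304
```

View pics/wrist2.png

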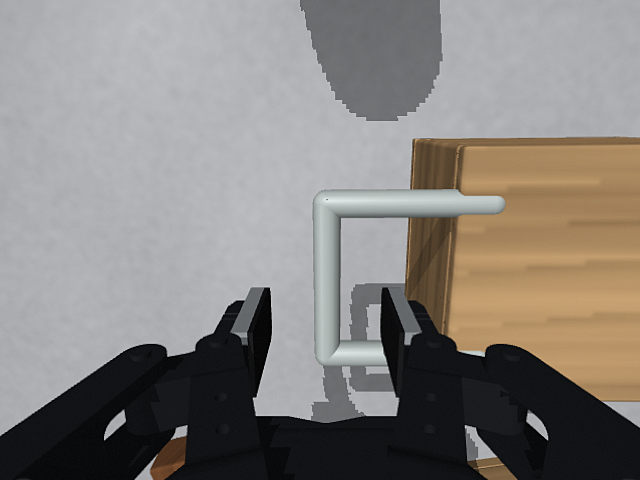

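View pics/side2.png

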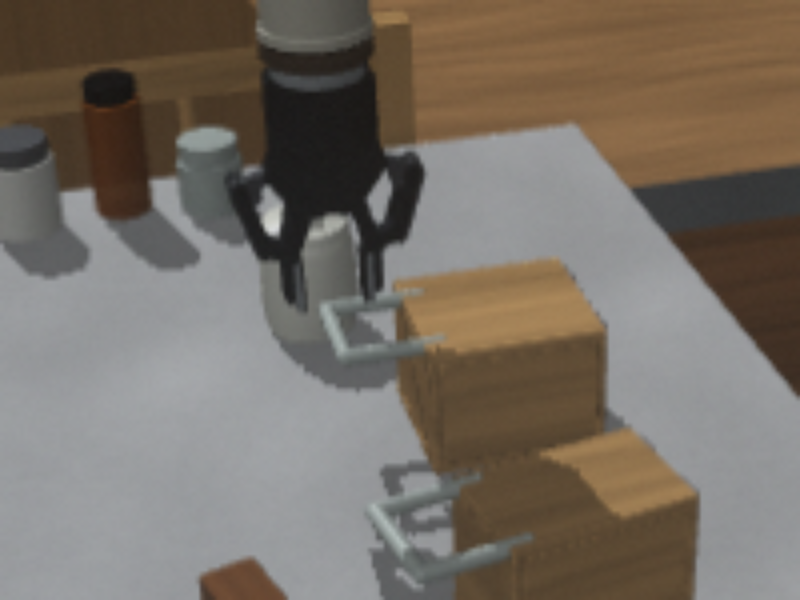

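The bar at column 327 is centred between the pads (columns 271 and 381). I'll descend and close.

>>> drive_tool --targets '[{"travel": [15, 0, 0], "angular": [0, 0, 0], "claw": 50}, {"travel": [30, 0, 0], "angular": [0, 0, 0], "claw": 50}, {"travel": [44, 0, 0], "angular": [0, 0, 0], "claw": 50}, {"travel": [44, 0, 0], "angular": [0, 0, 0], "claw": 50}, {"travel": [44, 0, 0], "angular": [0, 0, 0], "claw": 30}, {"travel": [44, 0, 0], "angular": [0, 0, 0], "claw": 15}, {"travel": [44, 0, 0], "angular": [0, 0, 0], "claw": 5}, {"travel": [44, 0, 0], "angular": [0, 0, 0], "claw": 5}, {"travel": [44, 0, 0], "angular": [0, 0, 0], "claw": 5}, {"travel": [44, 0, 0], "angular": [0, 0, 0], "claw": 5}]' --squeeze 25

```text
clock: 3.45
eef_pos: [0.4986, 0.2354, 0.0919]
orientation: [33.8, 89.9, -57.3]
wrist_force: [-3.6, 0.9, 0.8]
width: 0.0109
```

```bash
python3 - <<'E'
from h import *
from station import bot
s=bot.get_state(); R,t=tool(s); print(R.round(3).tolist(),t,s["width"],s["wrist_force"],s["ft_torque"])
c=bot.read_camera("wrist");cv2.imwrite("pics/wrist3.png",c["pixels"])
E
```

```text
[[0.001, 1.0, -0.019], [-0.001, -0.019, -1.0], [-1.0, 0.001, 0.001]] [0.49864621 0.23542692 0.09191768] 0.010903424302467163 [-3.5628471   0.8922875   0.75746704] [0.10414781 0.6119552  0.09176758]
```

View pics/wrist3.png

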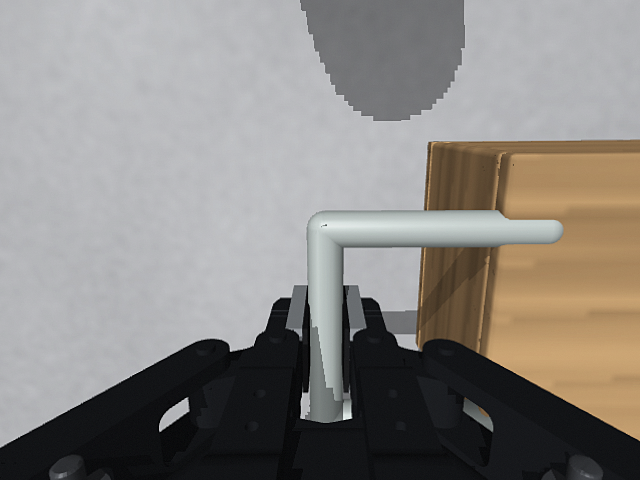

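The bar is held, with the opening reading 10.9 mm on a 12 mm bar and a side force of only 3.6 N. I'll now follow the arc to 30° with the tool kept pointing down.

>>> drive_tool --targets '[{"travel": [-8, 0.5, 0], "angular": [0, 0, 0], "claw": 5}, {"travel": [-16, 1, 0], "angular": [0, 0, 0], "claw": 5}, {"travel": [-24, 2, 0], "angular": [0, 0, 0], "claw": 5}, {"travel": [-32, 3.5, 0], "angular": [0, 0, 0], "claw": 5}, {"travel": [-40, 5.5, 0], "angular": [0, 0, 0], "claw": 5}, {"travel": [-48, 7.5, 0], "angular": [0, 0, 0], "claw": 5}, {"travel": [-55, 10, 0], "angular": [0, 0, 0], "claw": 5}, {"travel": [-63, 12.5, 0], "angular": [0, 0, 0], "claw": 5}, {"travel": [-70, 16, 0], "angular": [0, 0, 0], "claw": 5}, {"travel": [-78, 19, 0], "angular": [0, 0, 0], "claw": 5}, {"travel": [-85, 23, 0], "angular": [0, 0, 0], "claw": 5}, {"travel": [-92, 27, 0], "angular": [0, 0, 0], "claw": 5}, {"travel": [-92, 27, 0], "angular": [0, 0, 0], "claw": 5}, {"travel": [-92, 27, 0], "angular": [0, 0, 0], "claw": 5}]' --squeeze 25

```text
clock: 4.9
eef_pos: [0.5242, 0.2351, 0.1849]
orientation: [-68.9, 89.8, -160.0]
wrist_force: [-11.1, -0.3, 5.4]
width: 0.0107
```

```bash
python3 - <<'E'
from h import *
from station import bot
s=bot.get_state(); R,t=tool(s); print(R.round(3).tolist(),t,s["width"],s["wrist_force"],s["ft_torque"])
c=bot.read_camera("wrist");a=c["pixels"]
c=bot.read_camera("side");b=cv2.resize(c["pixels"][120:270,180:380],None,fx=3.2,fy=3.2)
cv2.imwrite("pics/both4.png",np.vstack([cv2.resize(a,(0,0),fx=.5,fy=.5)[:240],]));cv2.imwrite("pics/side4.png",b)
E
```

```text
[[-0.003, 1.0, -0.018], [-0.001, -0.018, -1.0], [-1.0, -0.003, 0.001]] [0.52416174 0.23511903 0.18488711] 0.010734212062081026 [-11.06229334  -0.32778819   5.37971485] [-0.0908277   1.96353736  0.03162864]
```

View pics/side4.png

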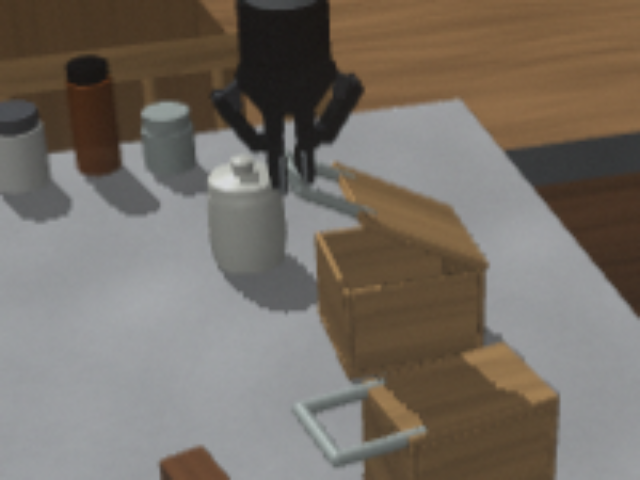

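View pics/both4.png

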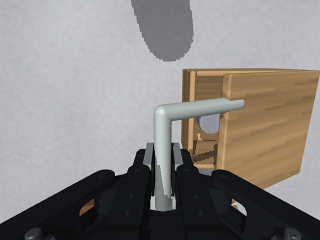

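The lid has opened to about 30° and is following. The 12 N force is purely radial, so my arc runs slightly inside the true circle. The next call restarts from the measured pose, which relaxes some of it. On to about 46°.

>>> drive_tool --targets '[{"travel": [-1, -1, 0], "angular": [0, 0, 0], "claw": 5}, {"travel": [-7, 3, 0], "angular": [0, 0, 0], "claw": 5}, {"travel": [-14, 7.5, 0], "angular": [0, 0, 0], "claw": 5}, {"travel": [-20, 12.5, 0], "angular": [0, 0, 0], "claw": 5}, {"travel": [-26.5, 17.5, 0], "angular": [0, 0, 0], "claw": 5}, {"travel": [-32.5, 23, 0], "angular": [0, 0, 0], "claw": 5}, {"travel": [-38, 28.5, 0], "angular": [0, 0, 0], "claw": 5}, {"travel": [-38, 28.5, 0], "angular": [0, 0, 0], "claw": 5}, {"travel": [-38, 28.5, 0], "angular": [0, 0, 0], "claw": 5}]' --squeeze 25

```text
clock: 5.9
eef_pos: [0.5522, 0.2347, 0.2229]
orientation: [-73.1, 89.7, -164.1]
wrist_force: [-4.4, 0.1, 1.7]
width: 0.0112
```

>>> drive_tool --targets '[{"travel": [-5.5, 6, 0], "angular": [0, 0, 0], "claw": 5}, {"travel": [-10.5, 12, 0], "angular": [0, 0, 0], "claw": 5}, {"travel": [-15.5, 18.5, 0], "angular": [0, 0, 0], "claw": 5}, {"travel": [-20, 25, 0], "angular": [0, 0, 0], "claw": 5}, {"travel": [-24.5, 32, 0], "angular": [0, 0, 0], "claw": 5}, {"travel": [-28.5, 39, 0], "angular": [0, 0, 0], "claw": 5}, {"travel": [-28.5, 39, 0], "angular": [0, 0, 0], "claw": 5}, {"travel": [-28.5, 39, 0], "angular": [0, 0, 0], "claw": 5}, {"travel": [-28.5, 39, 0], "angular": [0, 0, 0], "claw": 5}]' --squeeze 25

```text
clock: 6.8
eef_pos: [0.5917, 0.2341, 0.253]
orientation: [-70.0, 89.8, -161.0]
wrist_force: [-5.5, 1.3, 6.8]
width: 0.0107
```

```bash
python3 - <<'E'
from h import *
from station import bot
s=bot.get_state(); R,t=tool(s); print(R.round(3).tolist(),t,s["width"],s["wrist_force"],s["ft_torque"])
c=bot.read_camera("wrist");cv2.imwrite("pics/wrist5.png",c["pixels"]);np.savez("wrist5.npz",**c)
c=bot.read_camera("side");np.savez("side5.npz",**c)
b=cv2.resize(c["pixels"][100:250,200:360],None,fx=4,fy=4);cv2.imwrite("pics/side5.png",b)
c=bot.read_camera("top");np.savez("top5.npz",**c);cv2.imwrite("pics/top5.png",c["pixels"])
# lid plane from depth, wrist and side
for n in("wrist5","side5","top5"):
    c=load(n+".npz");P=depthz(c);hsv=cv2.cvtColor(c["pixels"],cv2.COLOR_BGR2HSV)
    m=(hsv[...,1]>60)&(hsv[...,0]>8)&(hsv[...,0]<28)&(P[...,0]>.59)&(P[...,0]<.70)&(P[...,1]>.175)&(P[...,1]<.29)&(P[...,2]>.112)&(P[...,2]<.23)
    Q=P[m]; print(n,len(Q))
    if len(Q)>50:
        mu=Q.mean(0); 
        for _ in range(4):
            u,sv,vt=np.linalg.svd(Q-Q.mean(0),full_matrices=False); nrm=vt[2]; r=(Q-Q.mean(0))@nrm; Q=Q[abs(r)<max(.003,2*np.median(abs(r)))]
        nrm*=np.sign(nrm[2]); print(len(Q),nrm.round(3),"tilt",np.degrees(np.arccos(nrm[2])).round(1),"rms",np.std((Q-Q.mean(0))@nrm))
E
```

```text
[[-0.003, 1.0, -0.018], [-0.001, -0.018, -1.0], [-1.0, -0.003, 0.001]] [0.59171818 0.23414137 0.25304345] 0.010733900913662699 [-5.46091106  1.26948135  6.75767671] [0.00516045 0.98241865 0.01311405]
wrist5 12379
11163 [ 0.852 -0.011  0.523] tilt 58.5 rms 0.0005844450468915533
side5 38
top5 565
519 [ 0.852 -0.018  0.523] tilt 58.5 rms 0.0009252459453410498
```

View pics/side5.png

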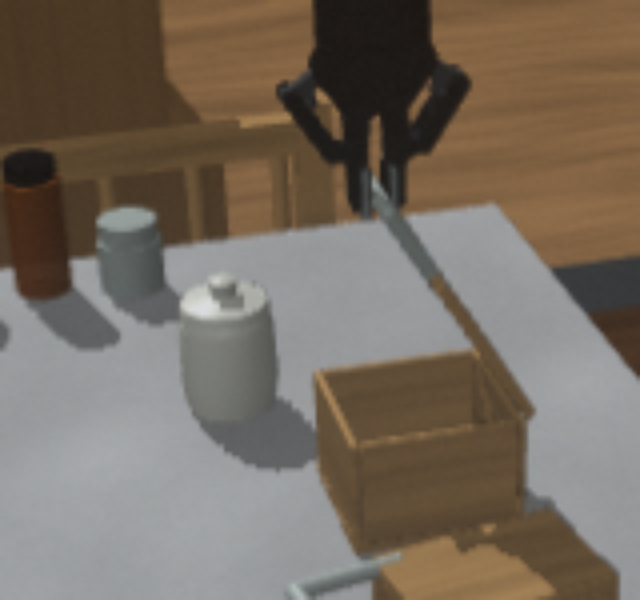

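View pics/wrist5.png

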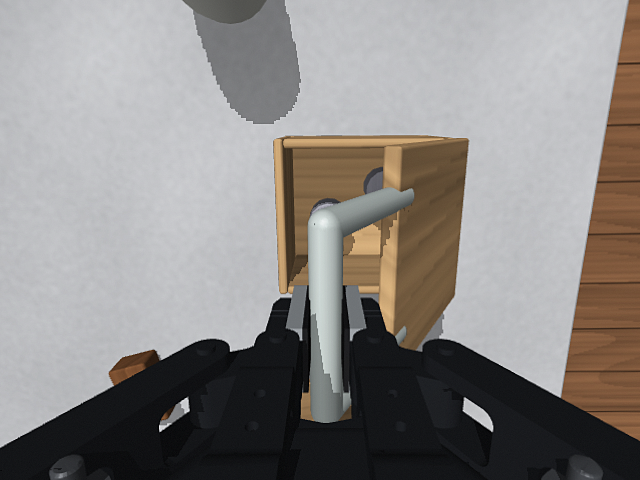

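View pics/top5.png

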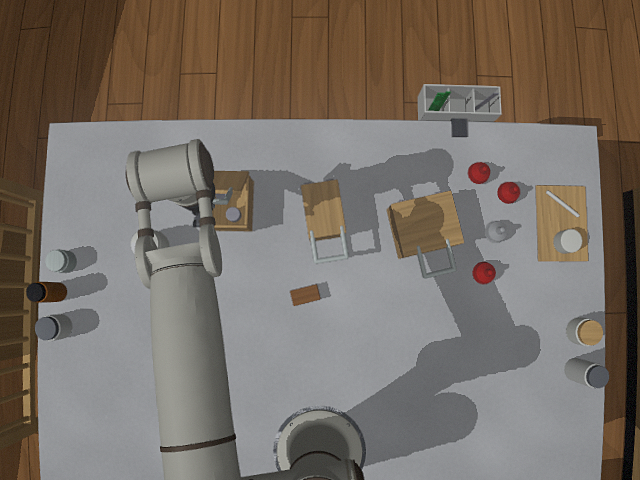

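Plane fits from the wrist and top depth images both give a tilt of 58.5°. The fingers still pinch the bar, the other two lids are shut, and the jar, bulb and block haven't moved. I'll nudge it by 1.5° and settle.

>>> drive_tool --targets '[{"travel": [-1, 2, 0], "angular": [0, 0, 0], "claw": 5}, {"travel": [-2, 4, 0], "angular": [0, 0, 0], "claw": 5}, {"travel": [-2, 4, 0], "angular": [0, 0, 0], "claw": 5}, {"travel": [-2, 4, 0], "angular": [0, 0, 0], "claw": 5}, {"travel": [-2, 4, 0], "angular": [0, 0, 0], "claw": 5}, {"travel": [-2, 4, 0], "angular": [0, 0, 0], "claw": 5}, {"travel": [-2, 4, 0], "angular": [0, 0, 0], "claw": 5}, {"travel": [-2, 4, 0], "angular": [0, 0, 0], "claw": 5}, {"travel": [-2, 4, 0], "angular": [0, 0, 0], "claw": 5}, {"travel": [-2, 4, 0], "angular": [0, 0, 0], "claw": 5}]' --squeeze 25

```text
clock: 7.95
eef_pos: [0.5956, 0.2341, 0.2554]
orientation: [-68.2, 89.8, -159.2]
wrist_force: [-3.7, -0.4, 4.9]
width: 0.0112
```

```bash
python3 - <<'E'
from h import *
from station import bot
def fit():
    c=bot.read_camera("wrist");P=depthz(c);hsv=cv2.cvtColor(c["pixels"],cv2.COLOR_BGR2HSV)
    m=(hsv[...,1]>60)&(hsv[...,0]>8)&(hsv[...,0]<28)&(P[...,0]>.59)&(P[...,0]<.70)&(P[...,1]>.175)&(P[...,1]<.29)&(P[...,2]>.112)&(P[...,2]<.23)
    Q=P[m]
    for _ in range(4):
        u,sv,vt=np.linalg.svd(Q-Q.mean(0),full_matrices=False); nrm=vt[2]; r=(Q-Q.mean(0))@nrm; Q=Q[abs(r)<max(.003,2*np.median(abs(r)))]
    return np.degrees(np.arccos(abs(nrm[2])))
for _ in range(5): print(round(fit(),2))
s=bot.get_state(); print(s["clock"],s["eef_pos"],s["wrist_force"],s["joint_vel"].round(2),s["width"])
c=bot.read_camera("top"); a=load("top0.npz"); P0=depthz(a);P1=depthz(c)
hs=[cv2.cvtColor(x["pixels"],cv2.COLOR_BGR2HSV) for x in(a,c)]
for n,(u,v,r) in dict(bulb=(498,231,14),block=(305,294,22),small_bar=(327,258,12),large_bar=(437,272,12),small_lid=(323,205,12),large_lid=(425,220,12)).items():
    o=[]
    for P in(P0,P1):
        Q=P[v-r:v+r,u-r:u+r].reshape(-1,3);Q=Q[Q[:,2]>.012];o.append(np.median(Q,0).round(4).tolist()+[len(Q)])
    print(n,o)
c=bot.read_camera("side");a=load("side0.npz");P0=depthz(a);P1=depthz(c)
for P in(P0,P1):
    Q=P.reshape(-1,3);k=(abs(Q[:,0]-.507)<.05)&(abs(Q[:,1]-.412)<.05)&(Q[:,2]>.02)&(Q[:,2]<.13);print("jar",np.median(Q[k],0).round(4),k.sum())
E
```

```text
59.86
59.84
59.85
59.85
59.85
8.2 [0.59564454 0.23411264 0.25539292] [-5.99896819  0.185164    5.00568535] [ 0.02 -0.02 -0.01 -0.13 -0.07  0.02] 0.011220107772998833
bulb [[0.5467, -0.434, 0.0461, 394], [0.5467, -0.4336, 0.046, 391]]
block [[0.3917, 0.0377, 0.0299, 475], [0.3916, 0.0378, 0.0298, 472]]
small_bar [[0.4773, -0.0087, 0.0991, 152], [0.4774, -0.0087, 0.0988, 151]]
large_bar [[0.4435, -0.2712, 0.0983, 135], [0.4434, -0.271, 0.098, 137]]
small_lid [[0.6043, -0.0052, 0.0985, 576], [0.6035, -0.0053, 0.0986, 576]]
large_lid [[0.5691, -0.2463, 0.0983, 576], [0.5693, -0.2462, 0.0982, 576]]
jar [0.5074 0.3964 0.0729] 627
jar [0.509  0.3952 0.0701] 661
```

The lid reads 59.85° and holds steady over five readings. Nothing else has moved, so I'm handing it in.

```bash
python3 -c "
from station import bot
print(bot.finish_job())"
```

```text
the job is handed in; nothing more can be done
None
```

The lid of the middle-sized box is open at about 60°, and the gripper is still holding it there by its pull bar. That is the left of the three boxes: its lid measured 121 mm wide, against 89 mm and 151 mm for the others. I pinched the bar from above at 25 N and followed its arc with the tool pointing down.

- **Lid angle:** the last check gave 59.85°, from a plane fitted to the wrist camera's depth image. Five readings in a row stayed within 0.02°. An earlier check, before a final 1.5° nudge, read 58.5° from both the wrist and top cameras.
- **Grip:** the fingers read 11.2 mm open on the 12 mm bar, with about 8 N on the wrist.
- **Everything else:** the other two lids are shut. The bulb and block read within 0.5 mm of where they started. The jar reads within 3 mm, in a rougher check because the gripper changed what the side camera could see.
- **Disagreement:** the wrist camera put the bar about 5 mm further from the robot than the top camera did. I followed the wrist camera. The radial force of about 12 N at 30° suggests the true hinge is slightly nearer the robot than I assumed; the force dropped once I continued from the measured pose.

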